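# Line up the cartons for packing

### The job

Line up the four brown cartons along the stop rail in the order in which they will be packed: the tallest in the taped bay next to the yellow crate, then each lower one in the next bay, the lowest in the bay farthest from the crate. Stand each upright in the middle of its bay, its long side running the long way of the bay, square to the rail. Do not tip a carton over on the way or knock over the pen cup.

Things in the scene. Friction and masses are not known exactly. Their poses are not given: they have to be found in the camera images.
- carton_a: the tallest of four closed brown cardboard cartons, standing upright on the bench: 100 mm long (its x), 62 mm wide (its y), 135 mm high, 0.45 to 0.91 kg; tape along the top, a white label on the top. Origin: centre of its underside; z up. Take it from above across its width.
- carton_b: the second tallest of four closed brown cardboard cartons, standing upright on the bench: 92 mm long (its x), 56 mm wide (its y), 105 mm high, 0.34 to 0.67 kg; tape along the top, a white label on the top. Origin: centre of its underside; z up. Take it from above across its width.
- carton_c: the second lowest of four closed brown cardboard cartons, standing upright on the bench: 84 mm long (its x), 50 mm wide (its y), 78 mm high, 0.24 to 0.48 kg; tape along the top, a white label on the top. Origin: centre of its underside; z up. Take it from above across its width.
- carton_d: the lowest of four closed brown cardboard cartons, standing upright on the bench: 72 mm long (its x), 44 mm wide (its y), 52 mm high, 0.14 to 0.28 kg; tape along the top, a white label on the top. Origin: centre of its underside; z up. Take it from above across its width.
- bay_a: one of four equal bays in a row in front of the rail, a rectangle of flat white tape stuck on the bench (under 1 mm high, no obstacle), 130 mm (its x, square to the rail) by 90 mm (its y, along the rail) over the outside, a small cross at its middle. Neighbouring bays are 115 mm apart, middle to middle. Origin: its middle, at bench height. Its +x points at the rail, a 35 mm high aluminium angle whose face is 75 mm from the bay's middle, on the side away from the robot.
- bay_b: one of four equal bays in a row in front of the rail, a rectangle of flat white tape stuck on the bench (under 1 mm high, no obstacle), 130 mm (its x, square to the rail) by 90 mm (its y, along the rail) over the outside, a small cross at its middle. Neighbouring bays are 115 mm apart, middle to middle. Origin: its middle, at bench height. Its +x points at the rail, a 35 mm high aluminium angle whose face is 75 mm from the bay's middle, on the side away from the robot.
- bay_c: one of four equal bays in a row in front of the rail, a rectangle of flat white tape stuck on the bench (under 1 mm high, no obstacle), 130 mm (its x, square to the rail) by 90 mm (its y, along the rail) over the outside, a small cross at its middle. Neighbouring bays are 115 mm apart, middle to middle. Origin: its middle, at bench height. Its +x points at the rail, a 35 mm high aluminium angle whose face is 75 mm from the bay's middle, on the side away from the robot.
- bay_d: one of four equal bays in a row in front of the rail, a rectangle of flat white tape stuck on the bench (under 1 mm high, no obstacle), 130 mm (its x, square to the rail) by 90 mm (its y, along the rail) over the outside, a small cross at its middle. Neighbouring bays are 115 mm apart, middle to middle. Origin: its middle, at bench height. Its +x points at the rail, a 35 mm high aluminium angle whose face is 75 mm from the bay's middle, on the side away from the robot.
- crate_front (a point): the empty yellow plastic transport crate, 300 by 200 mm and 120 mm high, open on top, fixed, standing beyond one end of the row of bays (left or right; a grey bench scale about 130 mm high stands beyond the other end). Its 300 mm run square to the rail. This point: the middle of the rim of its 200 mm wall that faces the robot, 120 mm above the bench; about 220 mm horizontally from the middle of the nearest bay, 560 mm from that of the farthest.
- pen_cup: a loose dark steel cup of pens, 76 mm across and 95 mm high (145 mm with the pens), among the cartons. Origin: centre of its underside; z up.
There are look-alikes about, which are no part of the job. What is shaped like the carton_d but green is not meant.

How it is judged:
At the end, for the whole second after the job is handed in: From the bay next to the crate outwards the cartons stand in order of height, tallest to lowest, each upright on the bench and at rest, its middle within 15 mm of the middle of its bay and its long side within 12 degrees of the bay's; the pen cup stands upright (((horizontal distance between crate_front and bay_a below 0.35 m and horizontal distance between carton_a and bay_a below 0.015 m and angle between the x axis of carton_a and the x axis of bay_a, either way round below 0.21 rad and horizontal distance between carton_b and bay_b below 0.015 m and angle between the x axis of carton_b and the x axis of bay_b, either way round below 0.21 rad and horizontal distance between carton_c and bay_c below 0.015 m and angle between the x axis of carton_c and the x axis of bay_c, either way round below 0.21 rad and horizontal distance between carton_d and bay_d below 0.015 m and angle between the x axis of carton_d and the x axis of bay_d, either way round below 0.21 rad) or (horizontal distance between crate_front and bay_d below 0.35 m and horizontal distance between carton_a and bay_d below 0.015 m and angle between the x axis of carton_a and the x axis of bay_d, either way round below 0.21 rad and horizontal distance between carton_b and bay_c below 0.015 m and angle between the x axis of carton_b and the x axis of bay_c, either way round below 0.21 rad and horizontal distance between carton_c and bay_b below 0.015 m and angle between the x axis of carton_c and the x axis of bay_b, either way round below 0.21 rad and horizontal distance between carton_d and bay_a below 0.015 m and angle between the x axis of carton_d and the x axis of bay_a, either way round below 0.21 rad)) and angle between each of carton_a, carton_b, carton_c, carton_d's own z axis and vertical below 0.08 rad and height (world z) of each of carton_a, carton_b, carton_c, carton_d below 0.006 m and linear speed of each of carton_a, carton_b, carton_c, carton_d below 0.02 m/s and angle between pen_cup's own z axis and vertical below 0.2 rad); the robot touches nothing.
It fails at once if a carton is tipped over (more than 35 degrees) (angle between any of carton_a, carton_b, carton_c, carton_d's own z axis and vertical above 0.6 rad).
It fails at once if the pen cup is knocked over (more than 35 degrees) (angle between pen_cup's own z axis and vertical above 0.6 rad).
It also fails if it takes over 104 s, if anything falls off the work surface, if the arm or the gripper's body presses on something with over 40 N, if the wrist force passes 120 N, or if a joint passes its speed limit or range.

### The arm

A 6-joint arm with a two-finger parallel gripper is mounted at the origin on the work surface. World frame = base frame: x ahead of the robot, y to its left, z up, the work surface at z = 0. Lengths are in m, angles in rad, forces in N, time in s.
With the tool pointing down it reaches from about 0.2 to 0.875 m from the base axis. Payload 3.4 kg.
Tool frame: the origin (TCP) lies between the finger pads; the fingertips stand 25 mm ahead of it and the grasp point (between the pads) lies 6 mm ahead of it (r.nose_length is the z of the fingertips in the tool frame, in m); z points along the fingers, y is the line along which they close (so a half turn about z gives the same grasp; the last joint's range is limited). The gripper opens to 94 mm and grips with 3 to 60 N. Pads are 16 mm wide; open, the fingers measure 119 mm over their backs; the gripper's body (75 mm by 177 mm) begins 78 mm behind the grasp point.
Start: joints at [1.02, 0.276, 1.505, -0, 1.361, -0.121], TCP at [0.24, 0.523, 0.23] pointing down, gripper open.
Joint ranges: [-2.89, 2.89], [-0.75, 2.08], [0.22, 2.7], [-1.18, 4.32], [0.11, 2.71], [-2.7, 2.7]. Speed limits (rad/s): [2.57, 2.57, 3.14, 3.14, 3.14, 3.14].

### API

Orientations are given as a unit quaternion [w, x, y, z].
In Python, from plant import r, gripper_to, inverse_kinematics, vision, models, telemetry gives the robot as it stands. Calls block until the motion is done:
- r.move_to(position, orientation): joint-space move of the TCP to a pose.
- r.move_l(position, rot=None, vel=0.15, guard=None): straight line of the TCP; rot=None keeps the orientation; vel is the mean speed in m/s. With guard (N) it stops when the force on the tool has changed by that much, and returns True; else False.
- r.movej(angles): joint-space move.
- gripper_to(opening, f_grip=None): finger opening in m; f_grip is the grip in N (None keeps the last); returns when the fingers have stopped.
- r.hold(seconds).
- inverse_kinematics(position, orientation): joint angles nearest the present ones, or None.
- vision.snapshot(name): name is "scene" or "top"; returns the picture (420x560x3 uint8, red, green, blue); there is no depth.
- vision.get_calibration(name): a dict with "fx", "fy", "cx", "cy" (pixels), "position" and "orientation" of the camera in the world. Camera axes: x right, y down, z forward; pixel columns grow to the right and rows downward; lengths in m; the calibration is good to about 2 mm. A picture is of the moment at which its call begins. get_calibration takes no time and is no camera call.
A pose or a line that the arm cannot do raises r.PlanningError and nothing moves.
- r.sign_off(): hands the job in; it is judged then, once.
Trained networks look in the newest picture that a camera, given by its name, has taken for a name from the list of things; names that differ only in an ending like _2 or _b are one class to them, and where a whole thing is asked for, a point or a joint stands for the part that bears it (a point fixed in the world has none). Each returns a list of dicts, best first, with "score" (0 to 1); they miss things now and then, are a little off and sometimes report something else, mostly with a low value. They report only what shows in the picture. A call takes as long as a camera call. They do not tell look-alikes from the thing itself.
- models.boxes_of(thing, camera): "at" ([x, y, z] in m, in world coordinates, good to about 4 mm: the middle of the surface that is visible of it).
- models.regions_of(thing, camera): "pixels" (420x560 bool, what is visible of it).
- models.mark_of(thing, camera): "at" ([x, y, z] in m, in world coordinates, good to about 4 mm: a listed point, or the origin of a listed thing).
Readings, each from a call of its own:
- telemetry.current_t(): time.
- telemetry.current_joints(): joint angles.
- telemetry.current_dq(): joint speeds.
- telemetry.current_joint_efforts(): joint torques, N m.
- telemetry.current_ee_pos(): TCP position.
- telemetry.current_tool_rot(): TCP orientation.
- telemetry.current_wrist_force(): force on the tool from outside, world axes, zero at the start.
- telemetry.current_torque(): the same for the moment, N m.
- telemetry.current_opening(): finger opening in m.
- telemetry.current_finger_force(): force on a finger pad.
Only numpy, scipy, OpenCV 4.12 (cv2) and the standard library are available. Lean on these libraries where they do the work, as an engineer would, in place of code of your own. Each camera call takes 0.05 s, during which the arm holds its last target. There are 200 camera calls.

## Working session

There is one attempt and no reset: what is moved stays moved. The work goes in short steps, each a Python script; the robot and the scene stay as the last script left them, time stands still between calls to the robot, and variables do not carry over. Pictures are saved under pics/ and viewed, at most 14 in all, crops included, and the job is handed in when it is done.

```bash
mkdir -p pics; python3 - <<'E'
from plant import r, gripper_to, inverse_kinematics, vision, models, telemetry
import cv2
for n in("top","scene"):
    im=vision.snapshot(n); cv2.imwrite(f"pics/{n}0.png",im[:,:,::-1])
    c=vision.get_calibration(n); print(n,c)
    for t in ["carton_a","bay_a","crate_front","pen_cup"]:
        print(t,[(d["at"],round(d["score"],2)) for d in models.mark_of(t,n)])
    
print(telemetry.current_t())
E
```

```text
top {'fx': 455.57064332843566, 'fy': 455.57064332843566, 'cx': 281.94869340755497, 'cy': 208.54119756077563, 'position': array([0.26925597, 0.05687905, 1.35864902]), 'orientation': array([-0.04863126,  0.71224412, -0.69765098,  0.06021979])}
carton_a [([0.4076, -0.3518, -0.001], 0.93), ([0.4436, 0.1784, -0.0037], 0.85), ([0.2816, 0.3569, -0.0016], 0.76), ([0.5402, 0.2912, -0.0019], 0.72), ([0.4483, 0.0074, -0.0013], 0.64), ([0.4381, -0.1719, -0.0033], 0.63)]
bay_a [([0.643, -0.0395, 0.0015], 0.82), ([0.663, 0.192, -0.0013], 0.7), ([0.6232, -0.1473, -0.0], 0.6), ([0.652, 0.075, 0.0016], 0.54)]
crate_front [([0.626, 0.4107, 0.1197], 0.6)]
pen_cup [([0.4076, 0.3465, 0.0004], 0.72)]
scene {'fx': 414.71680163888425, 'fy': 414.71680163888425, 'cx': 277.9627382074405, 'cy': 209.04284305999826, 'position': array([ 1.00917463, -0.10752696,  1.01873872]), 'orientation': array([-0.21891704,  0.76347482,  0.58527842, -0.16318912])}
carton_a [([0.4411, 0.1774, 0.0012], 0.85), ([0.4077, -0.3541, 0.0037], 0.77), ([0.4414, -0.1743, 0.0041], 0.72), ([0.5347, 0.2917, 0.0037], 0.66), ([0.3796, 0.4856, 0.0043], 0.65), ([0.4479, 0.0112, 0.0059], 0.57)]
bay_a [([0.6625, 0.1963, 0.0005], 0.8), ([0.6517, 0.0762, -0.0026], 0.72), ([0.638, -0.0332, -0.005], 0.66), ([0.6245, -0.1488, -0.0008], 0.61)]
crate_front [([0.6215, 0.4079, 0.1209], 0.76)]
pen_cup [([0.4073, 0.3405, 0.0004], 0.74)]
0.5
```

View pics/top0.png

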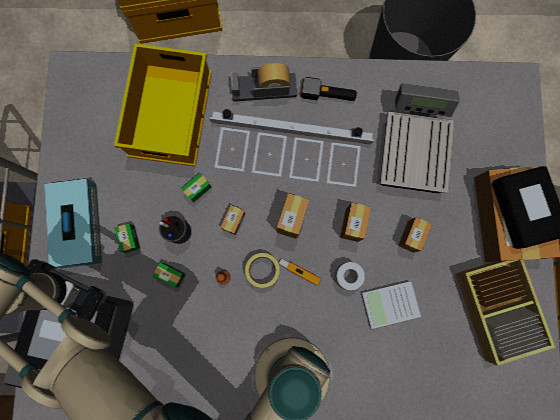

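View pics/scene0.png

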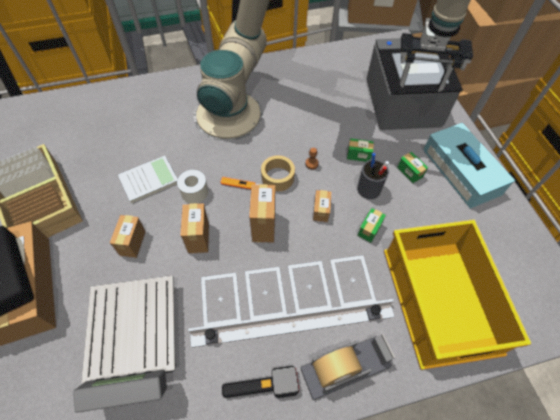

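The top view shows four brown cartons at px (232,219), (292,214), (356,222) and (417,235), which look like d, a, b and c in that order. The green ones are decoys. The bays run from (233,150) to (343,164), with the crate at the left (+y) end. The scene view agrees on which is tallest. Next I fit box silhouettes in both cameras for the poses and triangulate the scale's near corners.

```bash
cat > h.py <<'E'
from plant import r, gripper_to, inverse_kinematics, vision, models, telemetry
import cv2, numpy as np
from scipy.spatial.transform import Rotation as R
from scipy.optimize import minimize
DIM=dict(a=(.1,.062,.135),b=(.092,.056,.105),c=(.084,.05,.078),d=(.072,.044,.052))
CAL={n:vision.get_calibration(n) for n in("top","scene")}
def rot(n): return R.from_quat(CAL[n]["orientation"],scalar_first=True)
def proj(n,P):
    c=CAL[n]; q=rot(n).inv().apply(np.asarray(P)-c["position"])
    return np.c_[c["fx"]*q[:,0]/q[:,2]+c["cx"],c["fy"]*q[:,1]/q[:,2]+c["cy"]]
def ray(n,u,v):
    c=CAL[n]; return rot(n).apply([(u-c["cx"])/c["fx"],(v-c["cy"])/c["fy"],1])
def tri(p):  # {cam:(u,v)}
    A=0;b=0
    for n,(u,v) in p.items():
        d=ray(n,u,v); d/=np.linalg.norm(d); M=np.eye(3)-np.outer(d,d); A=A+M; b=b+M@CAL[n]["position"]
    return np.linalg.solve(A,b)
def masks(thing="carton_a"):
    out={}
    for n in CAL:
        vision.snapshot(n); out[n]=[d["pixels"] for d in models.regions_of(thing,n)]
    return out
def sil(n,dim,p):
    l,w,h=dim; c,s=np.cos(p[2]),np.sin(p[2])
    P=[(p[0]+c*x-s*y,p[1]+s*x+c*y,z) for x in(-l/2,l/2) for y in(-w/2,w/2) for z in(0,h)]
    im=np.zeros((420,560),np.uint8)
    cv2.fillConvexPoly(im,np.round(cv2.convexHull(proj(n,P).astype(np.float32))*16).astype(np.int32),255,cv2.LINE_AA,4)
    return im/255.
def fit(dim,xy,M,yaws):
    """box pose maximising mask IoU in both cameras"""
    ms={}
    for n in M:
        u,v=proj(n,[[*xy,dim[2]*.6]])[0]
        near=[m for m in M[n] if np.hypot(*(np.argwhere(m).mean(0)-[v,u]))<16]
        if near: ms[n]=near[0].astype(float)
    def cost(p):
        t=0
        for n,m in ms.items():
            s=sil(n,dim,p); t+=1-np.minimum(s,m).sum()/np.maximum(s,m).sum()
        return t/max(len(ms),1)
    best=min((minimize(cost,[*xy,y],method="Nelder-Mead",options=dict(initial_simplex=[[*xy,y],[xy[0]+.006,xy[1],y],[xy[0],xy[1]+.006,y],[*xy,y+.25]],xatol=1e-4,fatol=1e-4)) for y in yaws),key=lambda o:o.fun)
    return best.x,best.fun,len(ms)
E
python3 - <<'E'
from h import *
M=masks()
loc=dict(a=(.448,.009),b=(.440,-.173),c=(.4077,-.353),d=(.4425,.178))
for k,xy in loc.items():
    print(k,[(j,)+tuple(np.round(np.r_[f[0],f[1],f[2]],3)) for j in "abcd" for f in [fit(DIM[j],xy,M,np.arange(-1.5,1.6,.5))]])
m=np.array([[.643,-.0395],[.663,.192],[.6232,-.1473],[.652,.075],[.6625,.1963],[.6517,.0762],[.638,-.0332],[.6245,-.1488]])
k=np.array([2,0,3,1,0,1,2,3])
# least squares: centre_k = o + .115*(k-1.5)*u
A=np.polyfit(k-1.5,m,1); print("bays",A)
print("scale",tri(dict(top=(383,184),scene=(174,278))),tri(dict(top=(386,114),scene=(174,374))))
E
```

```text
a [('a', np.float64(0.448), np.float64(0.009), np.float64(-0.269), np.float64(0.085), np.float64(2.0)), ('b', np.float64(0.448), np.float64(0.009), np.float64(-0.302), np.float64(0.157), np.float64(2.0)), ('c', np.float64(0.451), np.float64(0.008), np.float64(-0.414), np.float64(0.342), np.float64(2.0)), ('d', np.float64(0.455), np.float64(0.006), np.float64(-0.553), np.float64(0.521), np.float64(2.0))]
b [('a', np.float64(0.438), np.float64(-0.172), np.float64(-0.106), np.float64(0.266), np.float64(2.0)), ('b', np.float64(0.438), np.float64(-0.173), np.float64(-0.205), np.float64(0.067), np.float64(2.0)), ('c', np.float64(0.438), np.float64(-0.176), np.float64(-0.268), np.float64(0.2), np.float64(2.0)), ('d', np.float64(0.435), np.float64(-0.177), np.float64(-0.468), np.float64(0.444), np.float64(2.0))]
c [('a', np.float64(0.426), np.float64(-0.341), np.float64(0.14), np.float64(0.461), np.float64(1.0)), ('b', np.float64(0.414), np.float64(-0.346), np.float64(-0.011), np.float64(0.321), np.float64(1.0)), ('c', np.float64(0.407), np.float64(-0.35), np.float64(2.858), np.float64(0.123), np.float64(1.0)), ('d', np.float64(0.401), np.float64(-0.355), np.float64(-0.542), np.float64(0.235), np.float64(1.0))]
d [('a', np.float64(0.428), np.float64(0.183), np.float64(-0.5), np.float64(0.63), np.float64(2.0)), ('b', np.float64(0.43), np.float64(0.18), np.float64(-0.423), np.float64(0.52), np.float64(2.0)), ('c', np.float64(0.437), np.float64(0.182), np.float64(-0.459), np.float64(0.366), np.float64(2.0)), ('d', np.float64(0.44), np.float64(0.182), np.float64(-0.428), np.float64(0.109), np.float64(2.0))]
bays [[-0.012805  -0.113855 ]
 [ 0.6447375  0.0213375]]
scale [ 0.55528624 -0.25467592  0.03958884] [ 0.77984035 -0.28054761  0.01947406]
```

```bash
cat >> h.py <<'E'
BY=-.112; C0=np.array([.6447,.0213]); U=np.array([-.0128,-.1139])*.115/np.hypot(.0128,.1139)
BAY={k:C0+U*(i-1.5) for i,k in enumerate("abcd")}
ZG=dict(a=.1,b=.075,c=.055,d=.034)   # grasp height
GR=dict(a=35,b=30,c=22,d=15)
def q(yaw): return (R.from_euler("z",yaw)*R.from_euler("x",np.pi)).as_quat(scalar_first=True)
def pose(p,yaw):
    s=[(abs(j[5]),w) for w in(yaw,yaw+np.pi,yaw-np.pi) for j in[inverse_kinematics(p,q(w))] if j is not None]
    return min(s)[1]
def carry(k,x,y,yaw,lift=.14):
    z=ZG[k]+.006; w=pose([x,y,z],yaw); off=w-yaw
    gripper_to(.094)
    r.move_to([x,y,z+lift],q(w)); r.move_l([x,y,z],vel=.2,guard=15)
    gripper_to(DIM[k][1]-.01,GR[k]); print(k,"open",telemetry.current_opening(),telemetry.current_finger_force())
    r.move_l([x,y,z+lift],vel=.2); print("lifted",telemetry.current_opening(),telemetry.current_wrist_force())
    b=BAY[k]; r.move_l([*b,z+lift],rot=q(BY+off),vel=.2); r.move_l([*b,z+.015],vel=.2)
    print("guard",r.move_l([*b,z-.001],vel=.04,guard=4),telemetry.current_ee_pos()[2]-z)
    gripper_to(min(.094,DIM[k][1]+.022)); r.move_l([*b,z+lift],vel=.2)
    print("t",telemetry.current_t())
E
python3 - <<'E'
from h import *
print(BAY); carry("a",.448,.009,-.269)
E
```

```text
{'a': array([0.66396416, 0.19272095]), 'b': array([0.65112139, 0.07844032]), 'c': array([ 0.63827861, -0.03584032]), 'd': array([ 0.62543584, -0.15012095])}
a open 0.0617163842390673 34.84761893749237
lifted 0.062088478959297186 [-0.30949542  0.87576348 -6.70211445]
guard True 0.00019289985969529744
t 9.3917
```

```bash
python3 - <<'E'
from h import *
carry("b",.438,-.173,-.205)
r.move_l([.45,-.1,.25],vel=.25)
M=masks(); cv2.imwrite("pics/top1.png",vision.snapshot("top")[:,:,::-1])
ys=np.arange(-1.5,1.6,.5)
for k,xy in dict(a=BAY["a"],b=BAY["b"],c=(.407,-.351),d=(.44,.18)).items(): print(k,fit(DIM[k],xy,M,ys))
E
```

```text
b open 0.05566830310779109 29.981751143932343
lifted 0.05627598917711331 [-0.12969208 -0.41204356 -4.16367547]
guard True 3.970294498507887e-05
t 18.7333
a (array([0.66415034, 0.19427381, 3.0730154 ]), np.float64(0.09364894302457583), 1)
b (array([ 0.64997835,  0.07833882, -0.10389557]), np.float64(0.12715053842707702), 2)
c (array([ 0.40535762, -0.34966027, -0.40989078]), np.float64(0.10701265157805001), 2)
d (array([0.43946013, 0.18205868, 2.71316447]), np.float64(0.11475085195689616), 2)
```

View pics/top1.png

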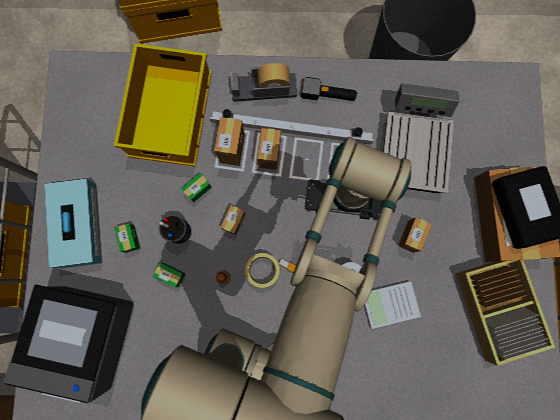

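The picture shows a at (228,140) and b at (268,148), both centred in their bays. c stands clear at (417,235) and d at (232,219).

```bash
python3 - <<'E'
from h import *
carry("c",.406,-.350,-.37)
carry("d",.440,.182,-.428)
r.move_to([.3,-.2,.3],telemetry.current_tool_rot())
M=masks(); cv2.imwrite("pics/top2.png",cv2.resize(vision.snapshot("top")[100:200,190:390,::-1],(800,400),interpolation=cv2.INTER_CUBIC)); cv2.imwrite("pics/scene2.png",vision.snapshot("scene")[:,:,::-1])
ys=np.arange(-.6,.6,.3)
for k in "abcd": f=fit(DIM[k],BAY[k],M,ys); print(k,f[0][:2]-BAY[k],f[0][2]-BY,f[1:])
print(telemetry.current_t())
E
```

```text
c open 0.050281046826401325 21.847290694713593
lifted 0.04979185593043046 [-0.37156865 -0.19903203 -2.25744414]
guard True -0.00010321003966457659
t 28.8583
d open 0.04409054801318088 14.88127738237381
lifted 0.04434978631723335 [-4.66492531e-01  1.47919252e-03 -1.59209205e+00]
guard True -0.0002616860034281923
t 38.6583
a [-0.00014846  0.00113374] -0.01495111578406548 (np.float64(0.06382133648554278), 2)
b [-0.00138421  0.00103982] -0.0064699007637476075 (np.float64(0.1069536113527711), 2)
c [2.57598679e-05 9.05369824e-04] -0.03226551055429448 (np.float64(0.08258637535331198), 2)
d [0.00102951 0.00054479] 0.018747853482396284 (np.float64(0.1100144907335126), 2)
40.275
```

View pics/top2.png

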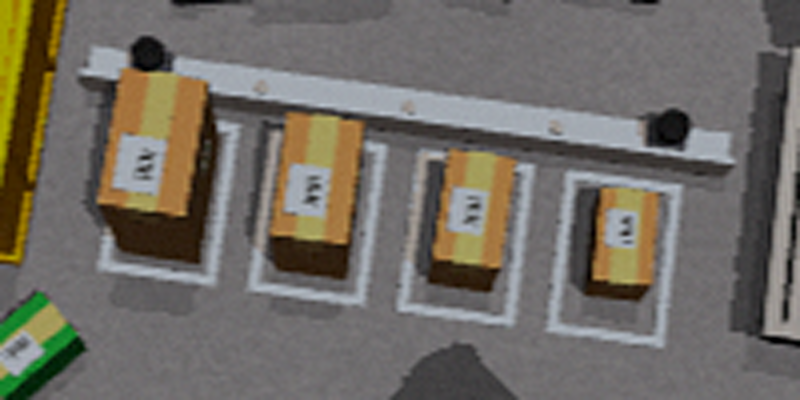

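View pics/scene2.png

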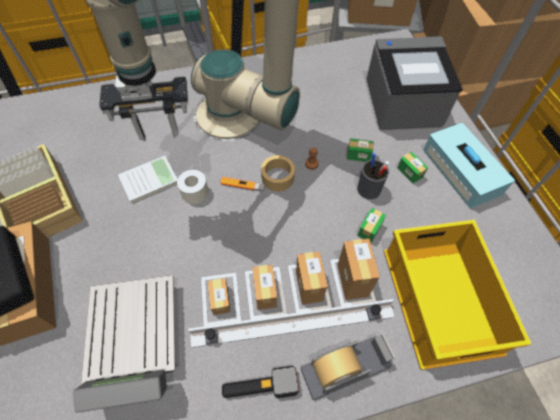

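The crop and the scene view show all four cartons upright in their bays, tallest next to the crate. Fitted offsets are about 2 mm, and the pen cup still stands at (373,180) in the scene view.

```bash
python3 -c "
from plant import r
print(r.sign_off())"
```

```text
the job is handed in; nothing more can be done
None
```

I've handed the job in: all four cartons stand upright in height order, tallest next to the crate, each within about 2 mm and 2° of its bay's middle and direction by the camera fit, with the pen cup upright, at about 40 s of the 104 s allowed; the judge's verdict was not shown.

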